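# Pull the spring clip off the pressure roller's shaft

## Task

The big black pressure roller has to come off its shaft: take the hooked pick from its rest, feel its tip lightly down into the eye of the brass-coloured spring clip, and draw the clip out of the shaft's groove until it lies flat on the roller's top face, well clear of the shaft. Old hot-melt glue holds the clip, so let it creep out under a patient pull of no more than about 15 N; do not lean the tip on the roller or shaft, do not let the clip fly off the roller, and keep the gripper off it. Then lay the pick back in its rest, hook down, and leave everything else where it is.

Things in the scene. Friction and masses are not known exactly. Their poses are not given: they have to be found in the camera images.
- clip: Spring clip, 3.2 mm square brass-coloured wire, flat in the shaft's groove, can turn there. Origin: centre of its round part (on the shaft's axis at first), underside. z up; x towards the pull eye: the way it comes off. Gummed with glue: under 12 N it creeps about 1 mm/s over the first 5 mm, then slides freely. Pulled faster the force shoots up; over 18 N ruins it. Clear of the shaft 26 mm out.
- clip_loop (a point): Centre of the clip's pull eye, 20 mm along the clip's x from its origin and 1.6 mm above its underside. It has 7 mm clear inner diameter, 13.8 mm outer, is flat on top, and its neck (2 mm) is too narrow for the pick's tip. In it the roller's flat top face lies 3.2 mm below the top of the wire.
- shaft (a point): Point on the axis of the fixed upright steel shaft, level with the flat top face of the black roller (100 mm above the table; 150 mm diameter), on which the clip lies and slides; pressing the pick on it or the shaft with over 10 N marks them. Groove: 24 mm diameter, 4.2 mm high from that face up. The shaft's head above it: 29 mm diameter, ending 8.7 mm above the face.
- station: Roller station, fixed. Origin: on the table, below the shaft; x away from the robot. The deck's top is 40 mm up; it reaches x -95 to 165 mm and y -90 to 160 mm. On it: the big roller round the origin (it turns stiffly), two aluminium rollers (top 114 mm) at (128, -5) and (128, 50) mm, a star knob (top 155 mm) at (30, 128) mm, a blue handwheel (top 90 mm) at (-107, 128) mm.
- pick: Short hooked pick, 70 to 120 g: red handle, square section 18 x 18 mm, 80 mm long, then a steel shank of 5.6 mm diameter along x to x = 83.5 mm, where a 4 mm thick round hook leg goes down (-z) and 8 degrees back towards the handle. Origin: middle of the handle, on its axis; x towards the hook, z up. It lies level in its rest, hook down; grasp it across the handle's sides (18 mm).
- pick_tip (a point): Middle of the flat, blunt lower end (4 mm wide) of the pick's hook: 80 mm along the pick's x and 24 mm below its axis.
- rest: Fixed rest of the pick. Origin on the table; x along the lying pick towards its hook. Base 130 x 50 x 6 mm; two aluminium uprights with notches open at the top, flaring walls up to 54 mm: one under the handle at x = -32 mm (floor 36 mm up, 24 mm wide), one under the shank at x = 60 mm (floor 42 mm up, 13 mm wide). The handle is free on both sides from x = -27 to 40 mm.
- rest_seat (a point): Where the pick's origin belongs when it lies in the rest: 45 mm above the rest's origin (at the start it lies up to 4 mm off along x).
- spare_roller: Bystander, to be left alone: spare aluminium roller.
- grease: Bystander, to be left alone: grease jar.
- screwdriver: Bystander, to be left alone: screwdriver.
- spanner: Bystander, to be left alone: spanner.
- edge_coil: Bystander, to be left alone: coil of edge band.
- star_knob: Bystander, to be left alone: loose star knob.
- parts_tray: Bystander, to be left alone: parts tray.
There are look-alikes about, which are no part of the job. Of the things that look like the pick, the smallest one is meant.

How it is judged (in metres and radians):
On the way, in this order (a step that is already met when the one before it is completed fails the run):
1. the pick is lifted out of its rest in the gripper (contact force between the fingers and pick above 1 N and z of pick_tip in the frame of rest above 0.06 m), for 0.2 s.
2. the pick's tip is inside the pull eye, below the top of the wire, and pulls on the clip while it still sits in its groove (horizontal distance between pick_tip and clip_loop below 0.0055 m and z of pick_tip in the frame of clip below 0.0032 m and contact force between pick and clip above 3 N and horizontal distance between clip and shaft below 0.009 m), for 0.05 s.
3. the clip is drawn off the shaft (horizontal distance between clip and shaft above 0.026 m), for 0.1 s.
At the end, for the whole second after the job is handed in: The clip lies flat and at rest on the roller's top face, its origin 26 to 75 mm from the shaft's axis; the pick lies at rest in its rest, hook down, its origin within 15 mm of the seat and its length within 0.15 rad of the rest's; the gripper has let go (horizontal distance between clip and shaft between 0.026 and 0.075 m and z of clip in the frame of shaft between -0.002 and 0.004 m and angle between clip's own z axis and vertical below 0.1 rad and linear speed of each of clip, pick below 0.01 m/s and distance between pick and rest_seat below 0.015 m and angle between pick's own z axis and vertical below 0.3 rad and angle between the x axis of pick and the x axis of rest, either way round below 0.15 rad); the robot touches nothing.
It fails at once if the pick leans on the roller, shaft or station with more than 10 N (contact force between pick and station above 10 N).
It fails at once if the pick bears on the clip with more than 18 N (contact force between pick and clip above 18 N).
It fails at once if the gripper or arm touches the clip, or knocks the roller or its station with more than 10 N (contact force between any of the fingers, the arm and clip above 0.3 N or contact force between any of the fingers, the arm and station above 10 N).
It fails at once if the clip flies up or off the roller's top (z of clip in the frame of shaft below -0.01 m or z of clip in the frame of shaft above 0.03 m).
It fails at once if a bystander is displaced by more than 30 mm (distance of any of spare_roller, grease, screwdriver, spanner, edge_coil, star_knob, parts_tray from where it was at the start of the episode above 0.03 m).
It also fails if it takes over 72 s, if anything falls off the work surface, if the arm or the gripper's body presses on something with over 40 N, if the wrist force passes 120 N, or if a joint passes its speed limit or range.

## Robot

A 6-joint arm with a two-finger parallel gripper is mounted at the origin on the work surface. World frame = base frame: x ahead of the robot, y to its left, z up, the work surface at z = 0. Lengths are in mm, angles in rad, forces in N, time in s.
With the tool pointing down it reaches from about 375 to 900 mm from the base axis. Payload 3.1 kg.
Tool frame: the origin (TCP) lies midway between the tips of the shut fingers; the grasp point (between the pads) lies robot.tcp_to_grasp behind it (robot.tcp_to_grasp is the distance from the TCP to the grasp point, in mm); x points along the fingers, y is the direction in which the jaws open and shut, and the axes are right-handed (so a half turn about x gives the same grasp; the last joint's range is limited). The gripper opens to 85 mm and grips with 20 to 120 N. Pads are 22 mm wide; open, the fingers measure 114 mm over their backs; the gripper's body (76 mm by 85 mm) begins 54 mm behind the grasp point. The pads swing forward as they close: fully open they stand 13 mm farther back than shut.
Start: joints at [-1.522, 0.527, 1.433, -0, 1.181, -0.178], TCP at [141.172, -608.824, 231.31] pointing down, gripper open.
Joint ranges: [-3.08, 3.08], [-0.75, 2.2], [0.22, 2.44], [-1.43, 4.57], [0, 2.65], [-2.85, 2.85]. Speed limits (rad/s): [2.79, 2.79, 3.14, 3.14, 3.14, 3.14].

## Interface

Orientations are given as a unit quaternion [w, x, y, z].
In Python, from station import robot gives the robot as it stands.
- The arm moves only by the shell command python3 -m pendant 'ROWS' [OPENING]. ROWS is JSON, one flat list of numbers, 4 for each row, row after row: the shift along the world's x, y, z in m, then the turn about the world's z in degrees. In form: [dx, dy, dz, turn, dx, dy, dz, turn, ...]. A call has 1 to 12 rows; each row is the pose to reach, as a shift and turn from the pose measured when the call began; what a row does not reach only later rows make up. A row lasts 1/8 s, in which the tool goes at most 62.5 mm and 10.7 degrees, less where a joint would pass 70% of its speed; a pose out of reach is approached as far as the arm can. A call with a gripper value outside its range is refused whole. OPENING is the finger opening in m, from 0 to 0.0854, set as the call begins (- or left out, the last holds). The fingers move at their own pace and stop on an object; the grip force is fixed at half the most. Time passes only in rows, so rows that repeat a pose let the fingers close. It gives the time, the measured TCP pose, the force and the opening at its end, in the units of the state.
- robot.get_obs(): the state, without advancing time (a new reading comes with each control period).
- robot.camera(name): name is "side" or "top"; returns a dict with "image" (400x640x3 uint8, red, green, blue), "depth" (400x640 float32, mm along the optical axis (not along the pixel's ray), 0 where there is no reading), "fx", "fy", "cx", "cy" (pixels), "k1" (the pictures are not rectified: a ray, as slopes to the right and down, at radius r is drawn at 1 + k1 r^2 times it, then the intrinsics apply), "pose" (4x4, takes a point from camera to world coordinates). Camera axes: x right, y down, z forward; pixel columns grow to the right and rows downward; lengths in mm; the calibration is good to about 2 mm. A picture is of the moment at which its call begins.
- robot.hand_in(): hands the job in, once; it reports no verdict.
Trained networks look in the newest picture that a camera, given by its name, has taken for a name from the list of things; names that differ only in an ending like _2 or _b are one class to them, and where a whole thing is asked for, a point or a joint stands for the part that bears it (a point fixed in the world has none). Each returns a list of dicts, best first, with "p" (0 to 1); they miss things now and then, are a little off and sometimes report something else, mostly with a low value. They report only what shows in the picture. A call takes as long as a camera call. They do not tell look-alikes from the thing itself.
- robot.outline_of(camera, name): "region" (400x640 bool, what is visible of it) and "uv" ([column, row] in pixels, amid what is visible of it).
The state is a dict: "clock": time; "joints": joint angles; "dq": joint speeds; "joint_torque": joint torques, N m; "eef_pos": TCP position; "eef_rot": TCP orientation; "ft_force": force on the tool from outside, world axes, zero at the start; "moment": the same for the moment, N m; "opening": opening from 0.0 (shut) to 1.0 (fully open).
Only numpy, scipy, OpenCV 4.12 (cv2) and the standard library are available. Lean on these libraries where they do the work, as an engineer would, in place of code of your own. Each camera call takes 0.05 s, during which the arm holds its last target. There are 200 camera calls.

## Working session

There is one attempt and no reset: what is moved stays moved. The work goes in short steps, Python scripts to look and compute and a shell command to move; the robot and the scene stay as the last step left them, time stands still between calls to the robot, and variables do not carry over. Pictures are saved under pics/ and viewed, about 8 in all and at most 12, crops included, and the job is handed in when it is done.

```bash
ls; mkdir -p pics; cat > h.py <<'E'
import numpy as np, cv2
from station import robot
def ray(c,u,v):
    xd=(np.asarray(u,float)-c['cx'])/c['fx']; yd=(np.asarray(v,float)-c['cy'])/c['fy']
    x,y=xd.copy(),yd.copy()
    for _ in range(20):
        s=1+c['k1']*(x*x+y*y); x=xd/s; y=yd/s
    return x,y
def cloud(c,u,v,z=None):
    x,y=ray(c,u,v)
    d=c['depth'][np.asarray(v).astype(int),np.asarray(u).astype(int)]
    P=np.stack([x*d,y*d,d],-1); T=np.array(c['pose'])
    return P@T[:3,:3].T+T[:3,3]
def plane(c,u,v,z):
    x,y=ray(c,u,v); T=np.array(c['pose'])
    D=np.stack([x,y,np.ones_like(x)],-1)@T[:3,:3].T
    return T[:3,3]+D*((z-T[2,3])/D[...,2])[...,None]
def proj(c,P):
    T=np.array(c['pose']); q=(np.asarray(P,float)-T[:3,3])@T[:3,:3]
    x=q[...,0]/q[...,2]; y=q[...,1]/q[...,2]; s=1+c['k1']*(x*x+y*y)
    return np.stack([c['fx']*x*s+c['cx'],c['fy']*y*s+c['cy']],-1)
E
python3 - <<'E'
from h import *
print(robot.tcp_to_grasp, robot.get_obs())
for n in ('side','top'):
    c=robot.camera(n); cv2.imwrite(f'pics/{n}0.png',c['image'][...,::-1])
    print(n,c['fx'],c['cx'],c['cy'],c['k1'],np.round(c['pose'],3).tolist())
    for t in ('pick','clip','rest','station','clip_loop','pick_tip'):
        try:
            for o in robot.outline_of(n,t)[:4]:
                v,u=np.nonzero(o['region']); P=cloud(c,u,v)
                print(n,t,round(o['p'],2),np.round(o['uv']),len(u),np.round(np.median(P,0)),np.round(P.min(0)),np.round(P.max(0)))
        except Exception as e: print(n,t,e)
E
```

```text
pics
18.700000000000003 {'clock': 0.0, 'joints': array([-1.52151049e+00,  5.28471334e-01,  1.43389433e+00, -5.41261729e-05,
        1.18138469e+00, -1.78506770e-01]), 'dq': array([ 0.00082659,  0.00107734, -0.00037372, -0.0011599 , -0.00067663,
        0.0007536 ]), 'joint_torque': array([-8.87959095e-05, -4.42352629e+01, -1.78026223e+01, -3.99508299e-04,
        8.49931355e-03,  1.63200781e-05]), 'eef_pos': array([ 141.11663159, -608.13141447,  230.33297148]), 'eef_rot': array([ 0.07960761,  0.70255567,  0.08113244, -0.70249248]), 'ft_force': array([ 0.42975458, -0.79275851,  0.3179831 ]), 'moment': array([ 0.01069378,  0.04697455, -0.08294052]), 'opening': 1.0000575340894113}
side 429.98955167838994 330.0690102988934 201.3308140202502 -0.06089517947383545 [[0.682, -0.548, 0.484, -185.848], [-0.732, -0.5, 0.464, -741.344], [-0.012, -0.671, -0.742, 1172.254], [0.0, 0.0, 0.0, 1.0]]
side pick 0.79 [303. 270.] 294 [ 302. -152.   23.] [-186. -741.    0.] [ 356. -115. 1172.]
side pick 0.62 [263. 221.] 121 [343.  97.  20.] [229. -45.  -3.] [378. 127. 244.]
side clip 0.34 [196. 188.] 442 [2
[... 802 characters left out ...]
.59 [351. 281.] 355 [ 311. -147.   25.] [ 259. -211.    9.] [ 411. -111.   31.]
top pick 0.3 [148. 282.] 645 [286. 429.  23.] [232. -61.  -1.] [ 349.  487. 1137.]
top rest 0.94 [384. 209.] 531 [ 520. -257.    7.] [ 349. -297.   -3.] [ 585.  -61. 1137.]
top rest 0.29 [491. 259.] 401 [ 363. -564.   21.] [ 307. -602.   -5.] [ 497.  -61. 1137.]
top station 0.86 [258. 178.] 7009 [596. 119.  50.] [349. -61.  -5.] [ 768.  283. 1137.]
top pick_tip 0.68 [259. 267.] 433 [333. 128.  24.] [299. -61.  -3.] [ 377.  197. 1137.]
top pick_tip 0.47 [383. 212.] 184 [ 497. -258.   54.] [ 349. -274.    6.] [ 572.  -61. 1137.]
top pick_tip 0.22 [194. 251.] 384 [389. 328.   8.] [340. -61.  -3.] [ 445.  403. 1137.]
```

View pics/top0.png

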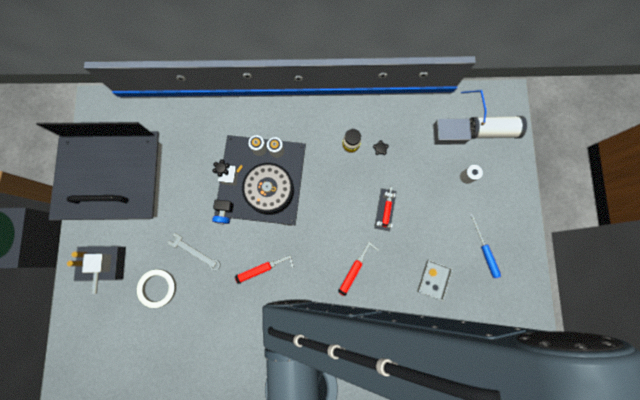

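View pics/side0.png

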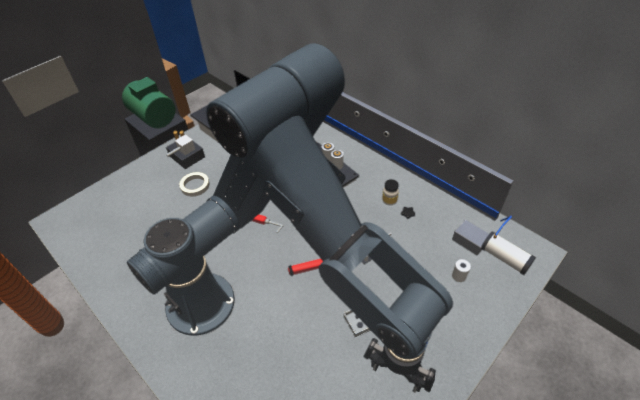

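The top picture shows the station at about (262,180), its roller hub at (267,187), and the smallest pick in its rest at (386,207). The side view is blocked by the arm. I'll zoom in on both areas.

```bash
python3 - <<'E'
from h import *
c=robot.camera('top'); I=c['image'][...,::-1]
a=cv2.resize(I[155:220,235:300],(400,400),interpolation=cv2.INTER_CUBIC)
b=cv2.resize(I[175:240,353:418],(400,400),interpolation=cv2.INTER_CUBIC)
cv2.imwrite('pics/z1.png',np.hstack([a,b]))
D=c['depth']
# pick handle: red pixels near the rest
R=c['image'].astype(int); m=np.zeros(D.shape,bool); m[175:240,353:418]=1
m&=(R[...,0]>130)&(R[...,1]<80)
v,u=np.nonzero(m); P=plane(c,u,v,54.); Q=cloud(c,u,v); print(len(u),'red',P.mean(0),np.median(Q,0))
r=cv2.minAreaRect(P[:,:2].astype(np.float32)); print(r)
print(np.round(D[178:238:3,370:404:2]))
# roller: dark-gray disc at z~100
v,u=np.mgrid[150:225,230:305]; P=cloud(c,u.ravel(),v.ravel()); s=(abs(P[:,2]-100)<6)
print(s.sum(), np.median(P[s],0), cv2.minEnclosingCircle(P[s][:,:2].astype(np.float32)))
E
```

```text
144 red [ 500.58740454 -259.41077968   54.        ] [ 503.40859962 -259.51968787   52.78198411]
((495.4449462890625, -258.2994079589844), (20.483062744140625, 76.01060485839844), 78.36487579345703)
[[1162. 1163. 1164. 1164. 1164. 1165. 1164. 1167. 1164. 1164. 1164. 1164.
  1163. 1161. 1162. 1164. 1164.]
 [1162. 1161. 1169. 1163. 1157. 1162. 1164. 1167. 1160. 1163. 1166. 1164.
  1156. 1163. 1161. 1170. 1164.]
 [1162. 1160. 1164. 1160. 1161. 1166. 1159. 1159. 1159. 1165. 1160. 1161.
  1159. 1164. 1158. 1159. 1157.]
 [1160. 1158. 1158. 1162. 1161. 1159. 1165. 1160. 1156. 1157. 1107. 1159.
  1161. 1162. 1159. 1162. 1157.]
 [1157. 1155. 1157. 1159. 1156. 1156. 1149. 1153. 1150. 1152. 1108. 1150.
  1157. 1157. 1156. 1158. 1158.]
 [1158. 1155. 1157. 1160. 1157. 1150. 1145. 1147. 1098. 1111. 1107. 1153.
  1099. 1156. 1156. 1153. 1157.]
 [1158. 1158. 1156. 1157. 1153. 1148. 1145. 1125. 1118. 1111. 1108. 1107.
  1103. 1155. 1150. 1156. 1156.]
 [1155. 1153. 1154. 1154. 1152. 1149. 1151. 1146. 1147. 1103. 1098. 1149.
  1145. 1152. 1147. 1152. 1153.]
 [1151. 1150. 1152. 1151. 1142. 1143. 1147. 11
[... 644 characters left out ...]
. 1086. 1088. 1133. 1138.
  1142. 1143. 1140. 1140. 1138.]
 [1139. 1142. 1137. 1119. 1089. 1103. 1086. 1087. 1083. 1135. 1130. 1137.
  1136. 1140. 1137. 1141. 1137.]
 [1135. 1140. 1135. 1132. 1132. 1125. 1096. 1084. 1087. 1101. 1087. 1139.
  1136. 1137. 1135. 1135. 1135.]
 [1139. 1135. 1136. 1135. 1140. 1129. 1131. 1132. 1130. 1130. 1137. 1137.
  1136. 1135. 1136. 1136. 1136.]
 [1134. 1137. 1133. 1138. 1134. 1134. 1132. 1134. 1134. 1132. 1138. 1134.
  1134. 1139. 1134. 1135. 1133.]
 [1132. 1133. 1134. 1133. 1131. 1136. 1133. 1131. 1131. 1133. 1135. 1134.
  1131. 1134. 1135. 1131. 1132.]]
1962 [570.19654148  92.5097758  101.0640067 ] ((594.1504516601562, 99.41232299804688), 98.07841491699219)
```

View pics/z1.png

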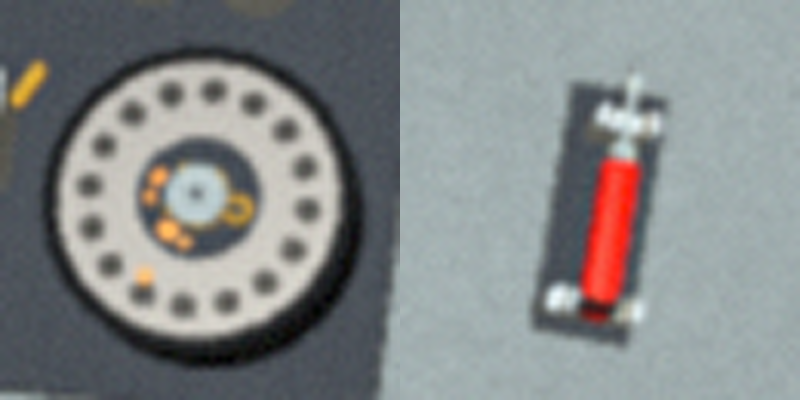

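The left crop shows the shaft head at crop (197,194), which is pixel (267.0,186.5). The clip's pull eye is at crop (238,208), pixel (273.7,188.8). The orange blobs are glue. The right crop shows the pick with its hook towards +x and slightly −y.

```bash
python3 - <<'E'
from h import *
from scipy.spatial.transform import Rotation as Ro
q=robot.get_obs()['eef_rot']; M=Ro.from_quat(np.r_[q[1:],q[0]]).as_matrix(); print('tool axes',np.round(M.T,3).tolist())
I=np.mean([robot.camera('top')['image'].astype(float) for _ in range(8)],0); c=robot.camera('top')
np.save('I0.npy',I)
R=I; m=np.zeros(R.shape[:2],bool); m[175:240,353:418]=1
w=np.where(m,np.clip(R[...,0]-np.maximum(R[...,1],R[...,2])-40,0,None),0)
v,u=np.nonzero(w); P=plane(c,u,v,50.)[:,:2]; ww=w[v,u]
mu=np.average(P,0,ww); C=np.cov(P.T,aweights=ww); e,V=np.linalg.eigh(C); d=V[:,1]*np.sign(V[0,1])
print('handle',mu,np.degrees(np.arctan2(d[1],d[0])),np.percentile((P-mu)@d,[1,99]))
# shaft head: bright bluish-gray disc
for z,(uu,vv) in {108.7:(267.0,186.5),103.2:(273.7,188.8)}.items(): print(z,plane(c,np.array(uu),np.array(vv),z))
g=R[155:220,235:300]; hsv=cv2.cvtColor(g.astype(np.uint8),cv2.COLOR_RGB2HSV)
dark=(g.max(2)<60)
# whitish ring: bright, low saturation, fit ellipse to outer contour
ring=((g.min(2)>120)).astype(np.uint8); n,l,st,ce=cv2.connectedComponentsWithStats(ring)
for i in range(1,n):
    if st[i,4]>30: print(st[i],ce[i]+[235,155])
i=1+np.argmax(st[1:,4]); k,_=cv2.findContours((l==i).astype(np.uint8),cv2.RETR_EXTERNAL,cv2.CHAIN_APPROX_NONE)
E=cv2.fitEllipse(max(k,key=len)); uv=np.array(E[0])+[235,155]; print('ring',E,plane(c,uv[0],uv[1],100.))
print('yellowness around eye'); Y=(g[...,0]-g[...,2]); print(np.round(Y[28:40,28:46]).astype(int))
print(np.round(g[28:40,28:46].mean(2)).astype(int))
E
```

```text
tool axes [[0.0, -0.0, -1.0], [0.226, -0.974, 0.0], [-0.974, -0.226, 0.0]]
handle [ 500.87359909 -259.86128095] -11.866977724401176 [-43.22144348  35.04923432]
108.7 [570.3379391   92.20108117 108.7       ]
103.2 [564.50672038  73.50023933 103.2       ]
[  10   10   45   45 1174] [266.98722317 187.11754685]
[27 26 10 11 82] [266.45121951 186.1097561 ]
[61 41  4 24 51] [298.25490196 210.21568627]
ring ((31.88518524169922, 31.948823928833008), (43.616573333740234, 45.004798889160156), 60.43565368652344) [570.88393646  93.81108851 100.        ]
yellowness around eye
[[ -9  -7 -13 -17 -17 -17  -8  25  29   0 -16 -16 -12  -2   8  10  12   9]
 [-20 -18 -16 -16 -16 -17 -15  -1  22  11 -13 -18 -16  -6   5  10  11  11]
 [-20 -17 -16 -16 -15 -17 -18 -13  12  23   1  -9 -17 -12   0   9  10  11]
 [-19 -17 -17 -16 -14 -16 -18 -18   2  42  52  46  15 -10  -2   9  11   9]
 [-18 -17 -16 -15 -16 -17 -20 -17  14  83 110 117  82  11  -3   8  10  11]
 [-12 -19 -18 -18 -17 -18 -19 -13  14  48  48  91 118  34   1   9  11  10]
 [ -3 -17 -18 -20 -18 -19 -15  15  64  75  42  77 114  31   1   9  10  10]
 [ 33
[... 571 characters left out ...]
 75  91 148 191 200 199]
 [200 194 174 132 141 184 198 195 171 127 105 104  90  90 143 189 200 200]
 [199 198 190 166 168 191 200 196 170 140 125 132 121 101 145 191 201 200]
 [193 199 197 192 191 197 199 186 144 110 103 124 134 118 157 194 201 201]
 [181 197 201 201 201 200 190 166 133 114 104 119 130 121 166 196 201 201]
 [144 174 190 196 196 188 161 127 111 128 128 125 115 133 182 201 202 201]
 [154 131 131 149 151 133 117  94  87  99 102  96 107 159 196 200 201 201]
 [168 120  95  94  94  87  87  82  76  80  78  81 127 183 201 201 202 202]
 [155 141 127  94  78  77  79  77  76  75  77 109 162 196 203 202 202 194]
 [123 156 148 102  79  79  78  75  77  91 119 159 191 202 202 203 201 177]]
```

```bash
python3 -m pendant '[0.05,0.05,0,-5,0.1,0.1,0,-10,0.15,0.145,0,-15,0.2,0.194,-0.02,-20,0.25,0.242,-0.04,-25,0.3,0.29,-0.06,-25,0.34,0.33,-0.08,-25,0.3594,0.348,-0.1,-25,0.3594,0.348,-0.1,-25,0.3594,0.348,-0.1,-25]' 0.06
python3 - <<'E'
from h import *
o=robot.get_obs(); print(o['joints'],o['eef_pos'],o['ft_force'])
c=robot.camera('side')
for t in ('pick','clip','clip_loop','station'):
    for o in robot.outline_of('side',t)[:4]:
        v,u=np.nonzero(o['region']); P=cloud(c,u,v); print(t,round(o['p'],2),np.round(o['uv']),np.round(np.median(P,0)))
I=c['image'][...,::-1]; p=proj(c,np.array([[571,94,100],[500,-260,50],[565.5,74.6,103.2]])); print(p)
a=[cv2.resize(I[int(y)-38:int(y)+38,int(x)-38:int(x)+38],(400,400),interpolation=cv2.INTER_CUBIC) for x,y in p[:2]]
cv2.imwrite('pics/s1.png',np.hstack(a))
E
```

```text
clock: 2.45
eef_pos: [500.8, -260.3, 130.9]
eef_rot: [0.073, -0.703, 0.073, 0.704]
ft_force: [-0.3, 0.1, 0.2]
opening: 0.705
[-6.77013312e-01  5.83710110e-01  1.67671706e+00 -5.51421298e-04
  8.82043708e-01  1.10036813e+00] [ 500.79927769 -260.26258833  130.89520584] [-0.30757343  0.07611564  0.23856065]
pick 0.82 [251. 216.] [332. 125.  21.]
pick 0.65 [308. 267.] [ 319. -161.   21.]
pick 0.6 [372. 246.] [ 503. -266.   52.]
clip 0.62 [392. 192.] [ 722. -183.   65.]
clip_loop 0.42 [310. 175.] [573.  81.  62.]
station 0.74 [310. 174.] [574.  82.  61.]
station 0.65 [233. 186.] [384. 309.   6.]
station 0.2 [376. 253.] [ 508. -276.    7.]
[[307.34862521 169.90541576]
 [370.07229116 243.4295076 ]
 [310.05095262 172.57211455]]
```

View pics/s1.png

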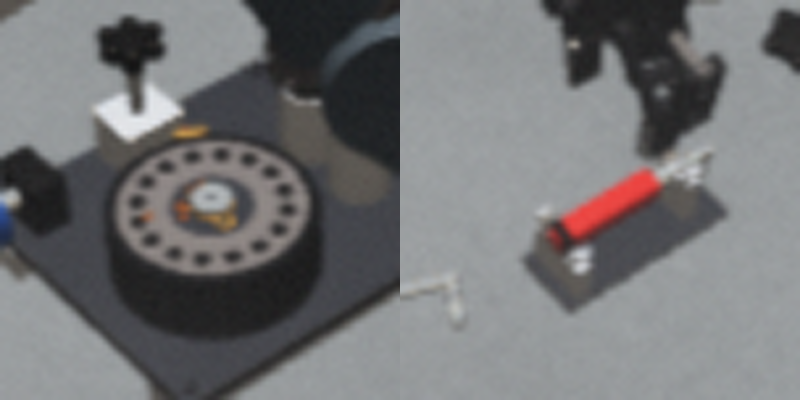

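The side picture shows the shaft head at about (309,168), the eye at about (312,173) and the pick in its rest at about (371,243). The gripper is above the handle. I'll fuse both cameras before grasping.

```bash
cat >> h.py <<'E'
def tri(pts):
    # pts: list of (cam, u, v); least-squares intersection of rays
    A=np.zeros((3,3)); b=np.zeros(3); L=[]
    for c,u,v in pts:
        T=np.array(c['pose']); x,y=ray(c,np.array(u,float),np.array(v,float)); d=T[:3,:3]@np.array([x,y,1.]); d/=np.linalg.norm(d)
        Q=np.eye(3)-np.outer(d,d); A+=Q; b+=Q@T[:3,3]; L.append((Q,T[:3,3]))
    p=np.linalg.solve(A,b); return p,[np.linalg.norm(Q@(p-o)) for Q,o in L]
E
python3 - <<'E'
from h import *
out={}
for n,box in (('side',(215,275,330,415)),('top',(175,240,353,418))):
    I=np.mean([robot.camera(n)['image'].astype(float) for _ in range(6)],0); c=robot.camera(n); np.save(f'I_{n}.npy',I)
    y0,y1,x0,x1=box; w=np.zeros(I.shape[:2]); s=I[y0:y1,x0:x1]
    w[y0:y1,x0:x1]=np.clip(s[...,0]-np.maximum(s[...,1],s[...,2])-30,0,None)
    v,u=np.nonzero(w); ww=w[v,u]; P=plane(c,u,v,50.)[:,:2]
    mu=np.average(P,0,ww); e,V=np.linalg.eigh(np.cov(P.T,aweights=ww)); d=V[:,1]*np.sign(V[0,1]); t=(P-mu)@d
    print(n,'handle',mu,np.degrees(np.arctan2(d[1],d[0])),np.percentile(t,[1,99]),w.sum(), 'far end',mu+d*np.percentile(t,99))
    # bright head blob and ring
    p=proj(c,np.array([571,94,105.])).astype(int); g=I[p[1]-40:p[1]+40,p[0]-40:p[0]+40]
    thr=g.min(2)>(150 if n=='side' else 120)
    k,l,st,ce=cv2.connectedComponentsWithStats(thr.astype(np.uint8))
    for i in range(1,k):
        if st[i,4]>20: print('  blob',st[i],ce[i]+p-40)
    thr=g.min(2)>(100)
    k,l,st,ce=cv2.connectedComponentsWithStats(thr.astype(np.uint8))
    for i in range(1,k):
        if st[i,4]>20:print('  blob100',st[i],ce[i]+p-40)
E
```

```text
side handle [ 503.41403876 -263.06566368] -11.47959856287373 [-45.1850389   36.07729397] 11997.499999999998 far end [ 538.76962927 -270.24573057]
  blob [29  0 16  8 45] [304.17777778 130.06666667]
  blob [  0   5  51  27 411] [290.38686131 147.53527981]
  blob [39 38  7  5 24] [308.70833333 168.08333333]
  blob [  0  53  29  27 475] [277.56210526 197.46526316]
  blob [ 48  66  23  14 136] [327.96323529 202.52205882]
  blob100 [   0    0   52   42 1210] [288.75454545 142.99504132]
  blob100 [ 24  30  37  25 474] [308.91350211 169.98945148]
  blob100 [  0  51  31  29 549] [278.25136612 197.06375228]
  blob100 [ 44  58  36  22 417] [334.26139089 199.92326139]Traceback (most recent call last):
  File "<stdin>", line 8, in <module>
    raise ZeroDivisionError(
        "Weights sum to zero, can't be normalized")
ZeroDivisionError: Weights sum to zero, can't be normalized
```

```bash
python3 -m pendant '[0,-0.0005,-0.03,-0.5,0,-0.0005,-0.06,-0.5,0,-0.0005,-0.09,-0.5,0,-0.0005,-0.105,-0.5,0,-0.0005,-0.105,-0.5]' 0.06
python3 -m pendant '[0,0,0,0,0,0,0,0,0,0,0,0,0,0,0,0]' 0.0
python3 - <<'E'
from h import *
s=robot.camera('side'); t=robot.camera('top')
print('head',tri([(s,308.7,168.1),(t,266.45,186.1)])); print('ring',tri([(s,308.9,170.0),(t,266.9,186.95)])); print('eye',tri([(s,312.3,172.8),(t,273.6,188.5)]))
E
```

```text
clock: 4.03
eef_pos: [500.1, -260.9, 25.4]
eef_rot: [0.077, -0.702, 0.076, 0.704]
ft_force: [-0.0, 0.5, -0.3]
opening: 0.703
clock: 4.53
eef_pos: [500.8, -261.4, 26.6]
eef_rot: [0.077, -0.703, 0.077, 0.703]
ft_force: [-0.0, 0.3, 6.8]
opening: 0.198
head (array([573.69476498,  92.57268407, 107.41578309]), [np.float64(2.3548280144747316), np.float64(2.3548280144748013)])
ring (array([573.41692701,  92.39329546,  98.22247357]), [np.float64(2.700634328474766), np.float64(2.7006343284748904)])
eye (array([568.89648475,  71.91437087, 100.50000849]), [np.float64(3.6768146966101454), np.float64(3.676814696609991)])
```

```bash
python3 -m pendant '[0,0,0.01,0,0,0,0.03,0,0,0,0.05,0,0,0,0.08,0,0,0,0.12,0,0,0,0.13,0]' 
python3 -m pendant '[0.005,0.03,0,10,0.01,0.065,0,20,0.015,0.1,0,30,0.02,0.13,0,40,0.025,0.165,0,50,0.03,0.2,0,60,0.035,0.23,0,70,0.04,0.25,0,80,0.045,0.261,0,86,0.045,0.261,0,86]'
python3 - <<'E'
from h import *
from scipy.spatial.transform import Rotation as Ro
o=robot.get_obs(); q=o['eef_rot']; M=Ro.from_quat(np.r_[q[1:],q[0]]).as_matrix(); print(M[:,1],o['eef_pos'],o['joints'],o['ft_force'],o['opening'])
ims=[]
for n in ('side','top'):
    I=np.mean([robot.camera(n)['image'].astype(float) for _ in range(6)],0); c=robot.camera(n); np.save(f'J_{n}.npy',I)
    p=proj(c,np.array([566,70,115.])).astype(int); print(n,p)
    ims.append(cv2.resize(I[p[1]-25:p[1]+25,p[0]-25:p[0]+25,::-1],(400,400),interpolation=cv2.INTER_CUBIC))
cv2.imwrite('pics/h1.png',np.hstack(ims))
E
```

```text
clock: 5.38
eef_pos: [501.9, -262.2, 159.3]
eef_rot: [-0.076, 0.704, -0.078, -0.701]
ft_force: [0.0, -0.5, -1.6]
opening: 0.201
clock: 6.62
eef_pos: [546.3, -0.3, 158.4]
eef_rot: [0.423, 0.568, 0.424, -0.565]
ft_force: [0.7, -0.2, -0.7]
opening: 0.203
[ 9.59297889e-01 -2.82395703e-01  4.76492722e-04] [ 5.46341839e+02 -3.05064987e-01  1.58427216e+02] [-0.20757133  0.52163808  1.70324505  0.0054981   0.91589487  0.07537118] [ 0.74765668 -0.17186981 -0.69760597] 0.20253235445240608
side [310 170]
top [274 187][ WARN:0@11.661] global loadsave.cpp:1063 imwrite_ Unsupported depth image for selected encoder is fallbacked to CV_8U.
```

View pics/h1.png

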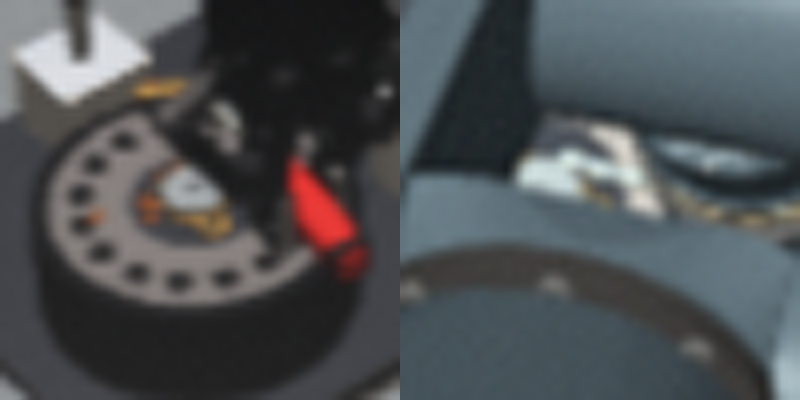

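The hook is hidden by the gripper in the side view and by the wrist in the top view. So I'll refine the clip's direction from the earlier clear pictures, then locate the shaft by light touch.

```bash
python3 - <<'E'
from h import *
from scipy.optimize import least_squares
I={'top':np.load('I0.npy'),'side':np.load('I_side.npy')}; C={n:robot.camera(n) for n in I}
box={'top':(185,193,270,278),'side':(169,178,308,318)}
head={'top':(266.45,186.1),'side':(308.7,168.1)}; ring={'top':(266.9,186.95),'side':(308.9,170.0)}
for n in I:
    c=C[n]; y0,y1,x0,x1=box[n]; g=I[n][y0:y1,x0:x1]; Y=np.clip(g[...,0]-g[...,2],0,None)
    if n=='side': print(np.round(g[...,0]-g[...,2]).astype(int))
    w=np.clip(Y-35,0,None); v,u=np.nonzero(w); W=w[v,u]
    uv=np.array([np.average(u+x0,weights=W),np.average(v+y0,weights=W)])
    e=plane(c,uv[0],uv[1],102.5)
    for nm,q,z in (('head',head[n],108.7),('ring',ring[n],100.)):
        s=plane(c,np.array(q[0]),np.array(q[1]),z); d=(e-s)[:2]
        print(n,nm,'uv eye',uv,'shaft',s[:2],'eye',e[:2],'dist',np.hypot(*d),'dir',np.degrees(np.arctan2(d[1],d[0])))
E
```

```text
top head uv eye [273.4252593  188.66943258] shaft [571.53430197  93.80687374] eye [565.04775222  74.39271174] dist 20.469123422054388 dir -108.47521246894217
top ring uv eye [273.4252593  188.66943258] shaft [570.87997462  93.76792702] eye [565.04775222  74.39271174] dist 20.233976009491162 dir -106.75256095926514
[[-6 -6 -7 -5 13 28 -2 -8 -5  2]
 [-5 -4 -3  4 25 28 -3 -7 -5  3]
 [18 23 30 39 48 24 -4 -6 -3  5]
 [58 74 74 54 68 54  3 -4  2  7]
 [ 9 35 53 56 73 62  8  0  6  9]
 [-5  2 23 44 42 17  3  5  9  9]
 [-2  0  3  7  7  6  9  9 10  9]
 [ 9  9  8  9  9 10 10 10  9  8]
 [10 10 10  9 10  9  9 10  7  3]]
side head uv eye [310.93387534 172.38699187] shaft [574.74835202  90.25492009] eye [568.79141513  73.46324073] dist 17.817002915133802 dir -109.53240912647892
side ring uv eye [310.93387534 172.38699187] shaft [574.4131767  89.5032344] eye [568.79141513  73.46324073] dist 16.996634966459943 dir -109.31474866109805
```

```bash
python3 -m pendant '[0.002,0.005,-0.01,0,0.005,0.017,-0.02,0,0.005,0.017,-0.03,0,0.005,0.017,-0.034,0,0.005,0.017,-0.034,0]'; python3 -c "
from h import *
for i in range(3): robot.camera('top'); o=robot.get_obs(); print(o['eef_pos'],o['ft_force'])"
```

```text
clock: 8.05
eef_pos: [551.6, 15.8, 124.7]
eef_rot: [0.423, 0.568, 0.424, -0.565]
ft_force: [-0.0, -0.3, -0.7]
opening: 0.199
[551.93801918  15.71102686 125.10586047] [-1.31844214  0.42187195 -0.86643481]
[552.11520508  15.64470777 125.38086554] [-0.38546136 -0.11948192 -0.92110618]
[552.19766896  15.59162001 125.53762303] [-0.02381068  1.08602363 -1.05891268]
```

```bash
python3 -m pendant '[0,0,-0.003,0,0,0,-0.006,0,0,0,-0.008,0,0,0,-0.0085,0,0,0,-0.009,0]'; python3 -m pendant '[0,0,-0.0005,0,0,0,-0.001,0,0,0,-0.001,0]'
```

```text
clock: 8.82
eef_pos: [552.2, 15.6, 116.5]
eef_rot: [0.423, 0.568, 0.423, -0.564]
ft_force: [-0.1, 0.9, -0.6]
opening: 0.202
clock: 9.2
eef_pos: [552.2, 15.6, 115.5]
eef_rot: [0.423, 0.568, 0.423, -0.564]
ft_force: [0.3, -0.2, -1.3]
opening: 0.198
```

```bash
python3 -m pendant '[0,0,-0.0005,0,0,0,-0.001,0,0,0,-0.001,0]'|egrep 'pos|force'; python3 -m pendant '[0,0,-0.0005,0,0,0,-0.0005,0]'|egrep 'pos|force'
```

```text
eef_pos: [552.2, 15.6, 114.4]
ft_force: [0.1, -1.4, -0.7]
eef_pos: [552.2, 15.6, 114.0]
ft_force: [0.4, -0.2, -0.7]
```

```bash
python3 -m pendant '[0,0,-0.0005,0,0,0,-0.0005,0]'|egrep 'pos|force'; python3 -m pendant '[0,0,-0.0005,0,0,0,-0.0005,0]'|egrep 'pos|force'
```

```text
eef_pos: [552.3, 15.6, 113.7]
ft_force: [-1.0, -0.4, 1.2]
eef_pos: [552.3, 15.5, 113.4]
ft_force: [-1.6, -0.6, 2.4]
```

```bash
python3 -m pendant '[0,0,0.004,0,0.012,-0.002,0.004,0,0.024,-0.004,0.004,0,0.024,-0.004,0,0,0.024,-0.004,-0.0026,0,0.024,-0.004,-0.0026,0]'|egrep 'pos|force'; python3 -m pendant '[-0.002,0.0006,0,0,-0.004,0.0012,0,0,-0.004,0.0012,0,0]'|egrep 'pos|force'
```

```text
eef_pos: [575.4, 11.7, 110.1]
ft_force: [0.2, 0.9, -0.6]
eef_pos: [571.1, 13.0, 110.2]
ft_force: [0.2, 0.7, -1.2]
```

```bash
python3 -m pendant '[-0.0005,0.00015,0,0,-0.001,0.0003,0,0,-0.001,0.0003,0,0]'|egrep 'pos|force';python3 -m pendant '[-0.0005,0.00015,0,0,-0.001,0.0003,0,0,-0.001,0.0003,0,0]'|egrep 'pos|force'; python3 -m pendant '[-0.0005,0.00015,0,0,-0.001,0.0003,0,0,-0.001,0.0003,0,0]'|egrep 'pos|force'
```

```text
eef_pos: [570.1, 13.3, 110.2]
ft_force: [-0.8, 0.2, -1.9]
eef_pos: [569.0, 13.6, 110.2]
ft_force: [0.9, -0.2, -0.9]
eef_pos: [567.9, 14.0, 110.2]
ft_force: [0.1, 0.0, -0.9]
```

```bash
for i in 1 2; do :; done; python3 -m pendant '[-0.0005,0.00015,0,0,-0.001,0.0003,0,0,-0.001,0.0003,0,0]'|egrep 'pos|force';python3 -m pendant '[-0.0005,0.00015,0,0,-0.001,0.0003,0,0,-0.001,0.0003,0,0]'|egrep 'pos|force'
```

```text
eef_pos: [566.9, 14.3, 110.3]
ft_force: [0.5, 0.5, -0.7]
eef_pos: [565.9, 14.6, 110.2]
ft_force: [-0.8, 0.2, -0.6]
```

```bash
python3 -m pendant '[-0.0005,0.00015,0,0,-0.001,0.0003,0,0,-0.001,0.0003,0,0]'|egrep 'pos|force'
```

```text
eef_pos: [565.5, 14.7, 110.4]
ft_force: [1.8, -0.5, -1.8]
```

```bash
python3 -m pendant '[-0.0005,0.00015,0,0,-0.0007,0.0002,0,0]'|egrep 'pos|force'
```

```text
eef_pos: [565.3, 14.8, 110.5]
ft_force: [2.4, -0.7, -2.4]
```

```bash
python3 -m pendant '[0.003,-0.001,0,0,0.003,-0.001,0.008,0,-0.005,-0.008,0.01,0,-0.015,-0.014,0.01,0,-0.0229,-0.0195,0.008,0,-0.0229,-0.0195,0.003,0,-0.0229,-0.0195,0.0002,0,-0.0229,-0.0195,0.0002,0]'|egrep 'pos|force'; python3 -m pendant '[0.0006,0.0019,0,0,0.0011,0.0038,0,0,0.0011,0.0038,0,0]'|egrep 'pos|force'
```

```text
eef_pos: [542.5, -4.6, 110.2]
ft_force: [0.1, 0.0, -1.9]
eef_pos: [543.8, -0.5, 110.3]
ft_force: [1.0, -1.6, -1.9]
```

```bash
python3 -m pendant '[0.00015,0.0005,0,0,0.0003,0.001,0,0,0.0003,0.001,0,0]'|egrep 'pos|force';  python3 -m pendant '[0.00015,0.0005,0,0,0.0003,0.001,0,0,0.0003,0.001,0,0]'|egrep 'pos|force'
```

```text
eef_pos: [544.1, 0.5, 110.3]
ft_force: [0.4, -0.2, -0.6]
eef_pos: [544.4, 1.5, 110.3]
ft_force: [0.7, 0.1, -0.9]
```

```bash
python3 -m pendant '[0.00015,0.0005,0,0,0.0003,0.001,0,0,0.0003,0.001,0,0]'|egrep 'pos|force'
```

```text
eef_pos: [544.7, 2.5, 110.3]
ft_force: [0.2, 0.1, -0.9]
```

```bash
python3 -m pendant '[0.00015,0.0005,0,0,0.0003,0.001,0,0,0.0003,0.001,0,0]'|egrep 'pos|force'
```

```text
eef_pos: [545.0, 3.6, 110.3]
ft_force: [-0.7, -0.1, -1.9]
```

```bash
python3 -m pendant '[0.00015,0.0005,0,0,0.0003,0.001,0,0,0.0003,0.001,0,0]'|egrep 'pos|force'
```

```text
eef_pos: [545.3, 4.4, 110.3]
ft_force: [-1.2, -1.7, -1.6]
```

```bash
python3 -m pendant '[0.00015,0.0005,0,0,0.0003,0.001,0,0,0.0003,0.001,0,0]'|egrep 'pos|force'
```

```text
eef_pos: [545.4, 4.8, 110.3]
ft_force: [-1.5, -5.0, 0.9]
```

```bash
python3 -m pendant '[-0.0006,-0.0017,0,0,-0.0012,-0.0034,0,0,-0.0012,-0.0034,0,0,-0.0012,-0.0034,0,0]'|egrep 'pos|force|clock'; python3 -m pendant '[0,0,-0.001,0,0,0,-0.0015,0,0,0,-0.0015,0]'|egrep 'pos|force'
```

```text
clock: 18.08
eef_pos: [544.2, 1.6, 110.4]
ft_force: [0.8, -0.8, -1.8]
eef_pos: [544.2, 1.7, 108.8]
ft_force: [-0.9, 0.5, -1.2]
```

```bash
python3 -m pendant '[0,0,-0.0005,0,0,0,-0.0008,0,0,0,-0.0008,0]'|egrep 'pos|force'
```

```text
eef_pos: [544.2, 1.7, 107.9]
ft_force: [0.1, 0.2, -0.5]
```

```bash
python3 -m pendant '[0,0,-0.0005,0,0,0,-0.0008,0,0,0,-0.0008,0]'|egrep 'pos|force'
```

```text
eef_pos: [544.2, 1.7, 107.1]
ft_force: [0.3, 0.2, -0.4]
```

```bash
python3 -m pendant '[0,0,-0.0005,0,0,0,-0.0008,0,0,0,-0.0008,0]'|egrep 'pos|force'
```

```text
eef_pos: [544.2, 1.7, 106.3]
ft_force: [-0.4, 0.8, -0.6]
```

```bash
python3 -m pendant '[0,-0.0003,0,0,-0.0001,-0.0006,0,0,-0.0002,-0.0008,0,0,-0.0002,-0.0008,0,0]'|egrep 'pos|force'
```

```text
eef_pos: [543.9, 0.9, 106.3]
ft_force: [-0.3, 0.3, -1.7]
```

```bash
python3 -m pendant '[-0.0001,-0.0003,0,0,-0.0002,-0.0006,0,0,-0.0002,-0.0006,0,0]'|egrep 'pos|force'
```

```text
eef_pos: [543.8, 0.2, 106.3]
ft_force: [-0.2, -0.3, -1.6]
```

```bash
python3 -m pendant '[-0.0001,-0.0003,0,0,-0.0002,-0.0006,0,0,-0.0002,-0.0006,0,0]'|egrep 'pos|force'
```

```text
eef_pos: [543.5, -0.4, 106.3]
ft_force: [0.0, 0.1, -0.6]
```

```bash
python3 -m pendant '[-0.0001,-0.0003,0,0,-0.0002,-0.0006,0,0,-0.0002,-0.0006,0,0]'|egrep 'pos|force'
```

```text
eef_pos: [543.4, -0.8, 106.3]
ft_force: [0.4, 0.8, -1.9]
```

```bash
python3 -m pendant '[-0.0001,-0.0003,0,0,-0.0002,-0.0006,0,0,-0.0002,-0.0006,0,0]'|egrep 'pos|force'
```

```text
eef_pos: [543.3, -1.2, 106.3]
ft_force: [0.8, 2.6, -1.0]
```

```bash
python3 -m pendant '[-0.0001,-0.0003,0,0,-0.0001,-0.0004,0,0,-0.00015,-0.0005,0,0,-0.0002,-0.0006,0,0,-0.0002,-0.0007,0,0,-0.00023,-0.0008,0,0,-0.00026,-0.0009,0,0,-0.0003,-0.001,0,0]'|egrep 'pos|force|clock'
```

```text
clock: 22.58
eef_pos: [543.1, -1.8, 106.3]
ft_force: [1.9, 5.4, -1.6]
```

```bash
python3 -m pendant '[-0.00015,-0.0005,0,0,-0.0002,-0.0007,0,0,-0.00024,-0.0008,0,0,-0.00026,-0.0009,0,0,-0.0003,-0.001,0,0,-0.00033,-0.0011,0,0,-0.00036,-0.0012,0,0,-0.0004,-0.0013,0,0]'|egrep 'pos|force|clock'
```

```text
clock: 23.58
eef_pos: [543.0, -2.2, 106.3]
ft_force: [2.3, 7.2, -1.1]
```

```bash
python3 -m pendant '[-0.0002,-0.0007,0,0,-0.0003,-0.001,0,0,-0.00033,-0.0011,0,0,-0.00036,-0.0012,0,0,-0.0004,-0.0013,0,0,-0.00042,-0.0014,0,0,-0.00045,-0.0015,0,0,-0.00048,-0.0016,0,0,-0.0005,-0.0017,0,0,-0.00054,-0.0018,0,0]'|egrep 'pos|force|clock'
```

```text
clock: 24.82
eef_pos: [542.9, -2.7, 106.4]
ft_force: [3.3, 9.0, -1.5]
```

```bash
python3 -m pendant '[-0.0003,-0.001,0,0,-0.0004,-0.0013,0,0,-0.00043,-0.00145,0,0,-0.00047,-0.0016,0,0,-0.0005,-0.0017,0,0,-0.00053,-0.0018,0,0,-0.00056,-0.0019,0,0,-0.0006,-0.002,0,0,-0.00063,-0.0021,0,0,-0.00066,-0.0022,0,0,-0.0007,-0.0023,0,0,-0.00072,-0.0024,0,0]'|egrep 'pos|force|clock'
```

```text
clock: 26.32
eef_pos: [542.6, -3.5, 106.4]
ft_force: [3.4, 9.8, -1.6]
```

```bash
python3 -m pendant '[-0.0004,-0.0013,0,0,-0.00045,-0.0015,0,0,-0.0005,-0.0017,0,0,-0.00053,-0.0018,0,0,-0.00057,-0.0019,0,0,-0.0006,-0.002,0,0,-0.00063,-0.0021,0,0,-0.00066,-0.0022,0,0,-0.0007,-0.0023,0,0,-0.00073,-0.0024,0,0,-0.00076,-0.0025,0,0,-0.0008,-0.0027,0,0]'|egrep 'pos|force|clock'
```

```text
clock: 27.82
eef_pos: [542.1, -4.2, 106.4]
ft_force: [3.0, 10.9, -1.6]
```

```bash
python3 -m pendant '[-0.0004,-0.0013,0,0,-0.00045,-0.0015,0,0,-0.0005,-0.0017,0,0,-0.00053,-0.0018,0,0,-0.00057,-0.0019,0,0,-0.0006,-0.002,0,0,-0.00063,-0.0021,0,0,-0.00066,-0.0022,0,0,-0.0007,-0.0023,0,0,-0.00073,-0.0024,0,0,-0.00076,-0.0025,0,0,-0.0008,-0.0027,0,0]'|egrep 'pos|force|clock'
```

```text
clock: 29.32
eef_pos: [541.9, -5.6, 106.5]
ft_force: [2.6, 9.8, -2.1]
```

```bash
python3 -m pendant '[-0.0004,-0.0013,0,0,-0.00045,-0.0015,0,0,-0.0005,-0.0017,0,0,-0.00055,-0.0019,0,0,-0.0006,-0.002,0,0,-0.00063,-0.0021,0,0,-0.00066,-0.0022,0,0,-0.0007,-0.0023,0,0,-0.00073,-0.0024,0,0,-0.00076,-0.0025,0,0,-0.0008,-0.0027,0,0,-0.00083,-0.0028,0,0]'|egrep 'pos|force|clock'
```

```text
clock: 30.82
eef_pos: [541.4, -7.7, 106.5]
ft_force: [2.3, 7.1, -1.7]
```

```bash
python3 -m pendant '[-0.0004,-0.0013,0,0,-0.00045,-0.0015,0,0,-0.0005,-0.0017,0,0,-0.00055,-0.0019,0,0,-0.0006,-0.002,0,0,-0.00063,-0.0021,0,0,-0.00066,-0.0022,0,0,-0.0007,-0.0023,0,0,-0.00073,-0.0024,0,0,-0.00076,-0.0025,0,0,-0.0008,-0.0027,0,0,-0.00083,-0.0028,0,0]'|egrep 'pos|force|clock'
```

```text
clock: 32.33
eef_pos: [540.7, -10.3, 106.6]
ft_force: [1.4, 5.9, -1.2]
```

```bash
python3 -m pendant '[-0.0004,-0.0013,0,0,-0.0005,-0.0017,-0.0001,0,-0.0006,-0.002,-0.0002,0,-0.0007,-0.0024,-0.0003,0,-0.0008,-0.0028,-0.0003,0,-0.00095,-0.0032,-0.0003,0,-0.0011,-0.0036,-0.0003,0,-0.0012,-0.004,-0.0003,0,-0.0013,-0.0044,-0.0003,0,-0.0014,-0.0048,-0.0003,0,-0.0015,-0.0052,-0.0003,0,-0.0017,-0.0057,-0.0003,0]'|egrep 'pos|force|clock'
```

```text
clock: 33.83
eef_pos: [539.0, -16.0, 106.3]
ft_force: [0.5, 0.6, -1.1]
```

```bash
python3 -m pendant '[-0.0005,-0.0018,0,0,-0.001,-0.0036,0,0,-0.0016,-0.0054,0,0,-0.0021,-0.0072,0,0,-0.0026,-0.009,0,0,-0.0032,-0.0108,0,0,-0.0037,-0.0126,0,0,-0.0042,-0.0144,0,0,-0.0048,-0.0162,0,0,-0.0053,-0.018,0,0,-0.0059,-0.02,0,0,-0.0059,-0.02,0,0]'|egrep 'pos|force|clock'
python3 - <<'E'
from h import *
ims=[]
for n in ('side','top'):
    I=np.mean([robot.camera(n)['image'].astype(float) for _ in range(3)],0); c=robot.camera(n)
    p=proj(c,np.array([566,60,108.])).astype(int); print(n,p)
    ims.append(cv2.resize(I[p[1]-25:p[1]+25,p[0]-25:p[0]+25,::-1],(400,400),interpolation=cv2.INTER_CUBIC).clip(0,255).astype(np.uint8))
cv2.imwrite('pics/p1.png',np.hstack(ims))
E
```

```text
clock: 35.33
eef_pos: [533.1, -36.2, 106.3]
ft_force: [0.3, 0.8, -1.3]
side [313 173]
top [278 187]
```

View pics/p1.png

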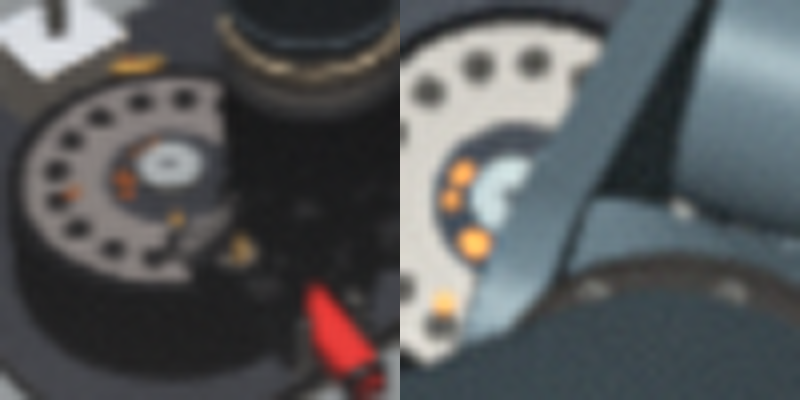

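The side view shows the shaft free. Brass parts of the clip show at crop (178,218) and (240,250), well out from the shaft. Next I relieve the hook and lift it straight out.

```bash
python3 -m pendant '[0.0002,0.0006,0,0,0.0004,0.0014,0,0,0.0004,0.0014,0.001,0,0.0004,0.0014,0.002,0,0.0004,0.0014,0.003,0,0.0004,0.0014,0.005,0,0.0004,0.0014,0.008,0,0.0004,0.0014,0.015,0]'|egrep 'pos|force|clock'
python3 -m pendant '[0,-0.01,0.02,0,0,-0.05,0.04,-10,0,-0.1,0.05,-20,0,-0.15,0.05,-30,0,-0.18,0.05,-40,0,-0.2,0.05,-50,0,-0.2,0.05,-60,0,-0.2,0.05,-70,0,-0.2,0.05,-80,0,-0.2,0.05,-85.5,0,-0.2,0.05,-85.5,0]'
python3 - <<'E'
from h import *
print(robot.get_obs()['eef_pos'])
ims=[]
for n in ('side','top'):
    I=np.mean([robot.camera(n)['image'].astype(float) for _ in range(3)],0); c=robot.camera(n)
    for P,r in (((566,60,108.),27),((570,-255,130.),40)):
        p=proj(c,np.array(P)).astype(int); print(n,p)
        ims.append(cv2.resize(I[p[1]-r:p[1]+r,p[0]-r:p[0]+r,::-1],(300,300),interpolation=cv2.INTER_CUBIC).clip(0,255).astype(np.uint8))
cv2.imwrite('pics/p2.png',np.vstack([np.hstack(ims[:2]),np.hstack(ims[2:])]))
E
```

```text
clock: 36.72
eef_pos: [533.3, -34.5, 121.4]
ft_force: [-0.1, 0.4, -1.0]
[533.32839375 -34.4691724  121.3948634 ]
side [313 173]
side [384 214]
top [278 187]
top [389 183]invalid input at $: expected a multiple of 4 numbers
```

```bash
python3 -m pendant '[0,-0.01,0.02,0,0,-0.05,0.04,-10,-0.01,-0.09,0.04,-20,-0.015,-0.13,0.04,-30,-0.02,-0.17,0.04,-40,-0.025,-0.2,0.04,-50,-0.03,-0.22,0.04,-60,-0.0325,-0.2265,0.04,-70,-0.0325,-0.2265,0.04,-80,-0.0325,-0.2265,0.04,-86,-0.0325,-0.2265,0.04,-86]'
python3 - <<'E'
from h import *
from scipy.spatial.transform import Rotation as Ro
o=robot.get_obs(); q=o['eef_rot']; M=Ro.from_quat(np.r_[q[1:],q[0]]).as_matrix(); print(o['clock'],M[:,1],o['eef_pos'])
ims=[]
for n in ('side','top'):
    I=np.mean([robot.camera(n)['image'].astype(float) for _ in range(3)],0); c=robot.camera(n)
    for P,r in (((566,60,108.),27),((530,-265,110.),40)):
        p=proj(c,np.array(P)).astype(int); print(n,p)
        ims.append(cv2.resize(I[p[1]-r:p[1]+r,p[0]-r:p[0]+r,::-1],(300,300),interpolation=cv2.INTER_CUBIC).clip(0,255).astype(np.uint8))
cv2.imwrite('pics/p2.png',np.vstack([np.hstack(ims[:2]),np.hstack(ims[2:])]))
E
```

```text
clock: 38.5
eef_pos: [500.7, -260.9, 160.9]
eef_rot: [-0.076, 0.709, -0.081, -0.696]
ft_force: [0.4, 0.7, -1.2]
opening: 0.198
38.5 [-0.22067536 -0.97533527  0.00484673] [ 500.70992147 -260.86503447  160.87875476]
side [313 173]
side [378 227]
top [278 187]
top [391 198]
```

View pics/p2.png

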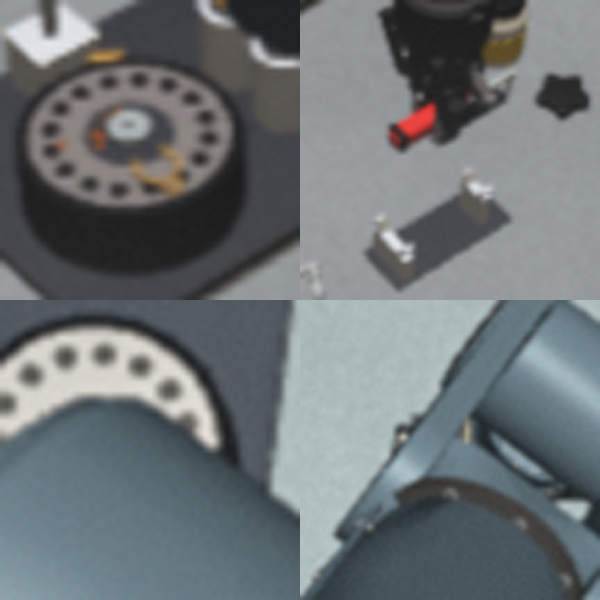

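The clip lies flat on the roller's disc in the upper left crop, at about (165,170), clear of the shaft head at (128,125). The pick is still held, over the empty rest. Now I lay it back.

```bash
python3 -m pendant '[0,-0.0003,-0.03,0,0.0001,-0.0005,-0.06,0.3,0.0001,-0.0005,-0.09,0.3,0.0001,-0.0005,-0.105,0.3,0.0001,-0.0005,-0.11,0.3,0.0001,-0.0005,-0.11,0.3]'|egrep 'pos|rot|force'
python3 -m pendant '[0,0,-0.004,0,0,0,-0.008,0,0,0,-0.012,0,0,0,-0.014,0,0,0,-0.014,0]'|egrep 'pos|force'
```

```text
eef_pos: [501.4, -261.7, 51.5]
eef_rot: [-0.074, 0.71, -0.08, -0.696]
ft_force: [-0.0, 0.5, -1.7]
eef_pos: [501.3, -261.6, 37.3]
ft_force: [-0.7, 0.1, -0.6]
```

```bash
python3 -m pendant '[0,0,-0.003,0,0,0,-0.006,0,0,0,-0.006,0]'|egrep 'pos|force'
```

```text
eef_pos: [501.1, -261.5, 31.0]
ft_force: [-0.5, -0.8, -1.7]
```

```bash
python3 -m pendant '[0,0,-0.001,0,0,0,-0.002,0,0,0,-0.003,0,0,0,-0.003,0]'|egrep 'pos|force'
```

```text
eef_pos: [501.1, -261.5, 27.9]
ft_force: [0.6, -1.1, -1.3]
```

```bash
python3 -m pendant '[0,0,-0.0007,0,0,0,-0.0014,0,0,0,-0.0014,0]'|egrep 'pos|force'
```

```text
eef_pos: [501.2, -261.6, 27.1]
ft_force: [-0.1, 0.4, 4.1]
```

```bash
python3 -m pendant '[0,0,0,0,0,0,0,0,0,0,0,0,0,0,0,0,0,0,0,0]' 0.05|egrep 'pos|force|open'
python3 -m pendant '[0,0,0.01,0,0,0,0.03,0,0,0,0.06,0,0,0,0.1,0,-0.03,-0.06,0.14,0,-0.06,-0.12,0.16,0,-0.1,-0.18,0.18,0,-0.14,-0.23,0.18,0,-0.18,-0.28,0.18,0,-0.2,-0.3,0.18,0,-0.2,-0.3,0.18,0]'
python3 - <<'E'
from h import *
ims=[]
for n in ('side','top'):
    I=np.mean([robot.camera(n)['image'].astype(float) for _ in range(4)],0); c=robot.camera(n); np.save(f'F_{n}.npy',I)
    for P,r in (((566,70,108.),27),((510,-260,50.),35)):
        p=proj(c,np.array(P)).astype(int); print(n,p,r)
        ims.append(cv2.resize(I[p[1]-r:p[1]+r,p[0]-r:p[0]+r,::-1],(300,300),interpolation=cv2.INTER_CUBIC).clip(0,255).astype(np.uint8))
    p=proj(c,np.array([510,-260,50.])).astype(int); w=np.zeros(I.shape[:2]); s=I[p[1]-35:p[1]+35,p[0]-35:p[0]+35]
    w[p[1]-35:p[1]+35,p[0]-35:p[0]+35]=np.clip(s[...,0]-np.maximum(s[...,1],s[...,2])-30,0,None)
    v,u=np.nonzero(w); P=plane(c,u,v,50.)[:,:2]; W=w[v,u]; mu=np.average(P,0,W); e,V=np.linalg.eigh(np.cov(P.T,aweights=W)); d=V[:,1]*np.sign(V[0,1]); t=(P-mu)@d
    print(n,mu,np.degrees(np.arctan2(d[1],d[0])),np.percentile(t,[1,99]),w.sum())
cv2.imwrite('pics/f.png',np.vstack([np.hstack(ims[:2]),np.hstack(ims[2:])]))
E
```

```text
eef_pos: [501.2, -261.5, 27.0]
ft_force: [0.2, -0.1, 0.6]
opening: 0.584
clock: 43.52
eef_pos: [297.7, -565.6, 207.9]
eef_rot: [-0.075, 0.71, -0.083, -0.696]
ft_force: [1.2, 0.7, -0.4]
opening: 0.589
side [311 172] 27
side [372 241] 35
side [ 478.89622109 -258.31749914] -14.226839221489875 [-21.16786608  14.41951784] 3705.25
top [274 187] 27
top [386 208] 35
top [ 500.80135233 -260.11423652] -12.372954876771333 [-43.16434913  35.6566985 ] 23886.0
```

View pics/f.png

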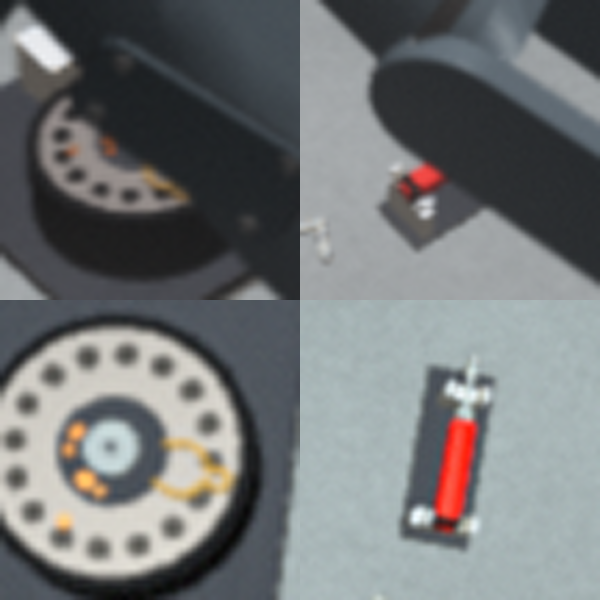

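The final top picture shows the clip flat on the roller: its round part is at crop (182,468), about 38 mm from the shaft head at (110,447). The pick is back in its rest at the pose it started from. Handing in.

```bash
python3 -c "
from station import robot
print(robot.get_obs()['clock'], robot.hand_in())"
```

```text
the job is handed in; nothing more can be done
44.025 None
```

The clip is off the shaft and lies flat on the roller, and the pick is back in its rest. I handed the job in at 44 s of the 72 s allowed; it reports no verdict.

- **Finding the eye:** I took the smallest pick and touched the shaft's head lightly on top and from two sides, with measured force no more than about 5 N. From those touches I lowered the tip into the eye with no sign of contact.
- **Pulling the clip:** I drew it out slowly. The highest reading at the end of any step was about 11 N; forces between readings were not seen. After about 10 mm of travel it slid freely.
- **Last checks:** The final top picture shows the clip about 38 mm from the shaft axis. The pick's handle is within 1 mm and 1° of where the same camera saw it at the start. The gripper is open and well away.
- **Not checked or in disagreement:**
    - The arm partly hid the pick and clip from the side camera in the last view, so its handle fit was unusable. I relied on the top camera.
    - The two cameras differed by about 3 to 4 mm on the shaft's position. The touches settled that.
    - I did not measure the bystanders one by one. No move took the arm near them at low height.

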